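# Chock the turned roller on the drain board

### The arm

A 6-joint arm with a two-finger parallel gripper is mounted at the origin on the work surface. World frame = base frame: x ahead of the robot, y to its left, z up, the work surface at z = 0. Lengths are in mm, angles in degrees, forces in N, time in s.
With the tool pointing down it reaches from about 350 to 850 mm from the base axis. Payload 8.1 kg.
Tool frame: the origin (TCP) lies at the centre of the arm's flange, where the gripper is bolted on; the fingertips stand 173 mm ahead of it and the grasp point (between the pads) lies 155 mm ahead of it; z points along the fingers, y is the line along which they close (so a half turn about z gives the same grasp; the last joint's range is limited). The gripper opens to 85 mm and grips with 20 to 120 N. Pads are 22 mm wide; open, the fingers measure 114 mm over their backs; the gripper's body (76 mm by 85 mm) begins 54 mm behind the grasp point. The pads swing forward as they close: fully open they stand 13 mm farther back than shut.
Start: joints at [-76.742, 7.471, 85.268, -0, 87.261, -4.893], TCP at [186.937, -570.142, 404.692] pointing down, gripper open.
Joint ranges: [-169.43, 169.43], [-51.17, 129.36], [1.28, 143.12], [-76.62, 256.62], [0, 156.53], [-152.29, 152.29]. Speed limits (degrees/s): [136.94, 136.94, 159.86, 180, 180, 180].

### API

Orientations are given as [roll, pitch, yaw] about the fixed x, y, z axes, in that order (R = Rz(yaw) Ry(pitch) Rx(roll)).
In Python, from bench import * gives the robot as it stands.
- The arm moves only by the shell command python3 -m jog 'ROWS' [FORCE]. ROWS is text: rows parted by semicolons, each of 7 numbers parted by spaces: the shift along the tool's x, y, z scaled (see below), then the turn, a rotation vector about the tool's x, y, z scaled (see below), then the closure, from -1 (fully open) to 1 (shut). In form: tx ty tz wx wy wz hand; .... A call has 1 to 5 rows; each row shifts and turns the commanded pose from where the row before left it, along the tool's axes as they then stand; what a row does not reach is not made up. The controller multiplies each number of a shift by 0.1 m and each number of a turn by 60 degrees. A row lasts 1/8 s, in which the tool goes at most 62.5 mm and 10.7 degrees, less where a joint would pass 70% of its speed; a pose out of reach is approached as far as the arm can. A call with a number of a shift or a turn outside -1 to 1 is refused whole. A call with a gripper value outside its range is refused whole. The fingers move at their own pace and stop on an object; FORCE is the grip in N (left out, the last holds). Time passes only in rows, so rows that do not move let the fingers close. It gives the time, the measured TCP pose, the force, the opening and the grip force at its end, in the units of the state.
- sense(): the state, without advancing time (a new reading comes with each control period).
- snapshot(name): name is "side" or "top"; returns a dict with "img" (400x640x3 uint8, red, green, blue), "fx", "fy", "cx", "cy" (pixels), "dist" ([k1, k2, p1, p2, k3] as OpenCV has them; the pictures are not rectified), "extrinsics" (4x4, takes a point from camera to world coordinates). Camera axes: x right, y down, z forward; pixel columns grow to the right and rows downward; lengths in mm; the calibration is good to about 2 mm. A picture is of the moment at which its call begins. There is no depth.
- hand_in(): hands the job in; it is judged then, once.
The state is a dict: "time": time; "joint_pos": joint angles; "qd": joint speeds; "joint_efforts": joint torques, N m; "tool_pos": TCP position; "tcp_rot": TCP orientation; "ft_force": force on the tool from outside, world axes, zero at the start; "wrist_torque": the same for the moment, N m; "finger_gap": finger opening in mm; "grip_force": force on a finger pad.
Only numpy, scipy, OpenCV 4.12 (cv2) and the standard library are available. Lean on these libraries where they do the work, as an engineer would, in place of code of your own. Each camera call takes 0.05 s, during which the arm holds its last target. There are 200 camera calls.

### The job

The washed aluminium roller has rolled down into the gutter of the sloping drain board: put it back up in the middle of the black mat, lying square across the slope, and chock it so that it stays. Stand the yellow twin chock on the mat first, sloping faces uphill, then lay the roller on its uphill side, centred on the two wedges, and let go only once you feel it resting on the mat and against the wedges. Neither piece may be dropped or left to roll free, and the other things on the bench are to be left alone.

Things in the scene. Friction and masses are not known exactly. Their poses are not given: they have to be found in the camera images.
- station: Drain board (green frame, steel tray), fixed. Origin on the bench (z = 0) under the middle of the hinge line; x points downhill, y along the hinge, z up. From the hinge a flat deck with a black ribbed mat rises towards -x, x = -3 to -237 mm, y = -146 to 146 mm, with a rim 6 mm high at sides and top. Bracket posts 75 mm tall at x = -215, y = +-166 mm.
- hinge_mid (a point): Middle of the deck's hinge line, 25 mm above the bench; axes as the station's. The plane of the mat's top passes through this line. The deck is clamped at a slope of anywhere from 4 to 9 degrees (rising to -x), which is not reported: it has to be felt or seen.
- gutter_lip (a point): Top of the lip that closes the gutter, at its middle, 74 mm downhill (x) of the hinge (its inner face at 72 mm); axes as the station's. The fixed steel gutter floor falls 4 degrees from the hinge to the lip, which stands 7 mm above it.
- roller_mid (a point): Middle of the roller's axis. Turned aluminium, 0.53 to 0.8 kg: a smooth cylinder of diameter 46 mm, length 140 mm, with a journal of diameter 22 mm, length 18 mm, at either end. y is the roller's axis (x and z turn as it rolls). Starts lying along the gutter against the lip.
- chock_bar (a point): Middle of the twin chock's grab bar, 24 mm above its sole. Two yellow wedges, 28 mm wide, 34 mm high, 60 mm apart, joined by a dark round bar of diameter 14 mm along y; 116 mm wide in all, 0.6 kg. z up; toes towards -x, heels end 14 mm to +x of the bar. Starts on the bench left or right of the drain board, toes roughly to station -x. Slides on the mat if pushed by about 5 N.
- chock_toe (a point): Point midway between the two toes, on the sole's plane, 62 mm to -x of the bar; axes as the bar's. From the toes the black faces rise towards +x at 52 degrees to the flat tops. A roller on the same surface, touching both faces, has its axis 11 mm to -x of this point and 23 mm above the sole (a finger fits between it and the bar).
- bracket_mid (a point): Middle of a machined aluminium plate, 85 x 150 x 18 mm, lying on the bench; a bystander.
- drill_chuck_mid (a point): Middle of a dark steel drill chuck standing on its jaws, shank up, diameter 55 mm, 135 mm tall; a bystander.
- screwdriver_grip (a point): Handle of a screwdriver with a blue handle, lying on the bench; a bystander.
There are look-alikes about, which are no part of the job. Leave any blue or green look-alike of the part that bears chock_bar alone. Leave any orange or red look-alike of the part that bears roller_mid alone.

How it is judged (in metres and radians):
On the way, in this order (a step that is already met when the one before it is completed fails the run):
1. the chock stands on the mat with its faces uphill, let go (contact force between chock and station above 1 N and contact force between the fingers and chock below 0.05 N and x of chock_bar in the frame of station between -0.16 and -0.01 m and x of roller_mid in the frame of station above 0.03 m and angle between chock_bar's own z axis and vertical below 0.25 rad and x of hinge_mid in the frame of chock_bar above 0 m and angle between the y axis of chock_bar and the y axis of station, either way round below 0.2 rad), for 0.2 s.
2. the roller, still held, bears on the mat and against the chock (contact force between roller and chock above 0.2 N and contact force between roller and station above 0.2 N and contact force between the fingers and roller above 0.3 N and x of roller_mid in the frame of station below -0.07 m), for 0.1 s.
At the end, for the whole second after the job is handed in: Roller at rest on the mat: axis 70-180 mm uphill of the hinge, middle within 60 mm of the centre line, square to the slope within 8 deg, against the chock's uphill faces, in line with them within 4.5 deg and centred within 25 mm; chock upright on the mat; nothing moves (x of roller_mid in the frame of station between -0.18 and -0.07 m and y of roller_mid in the frame of station between -0.06 and 0.06 m and angle between the y axis of roller_mid and the y axis of station, either way round below 0.14 rad and angle between the y axis of roller_mid and the y axis of chock_bar, either way round below 0.08 rad and y of roller_mid in the frame of chock_bar between -0.025 and 0.025 m and x of roller_mid in the frame of chock_bar between -0.078 and -0.068 m and contact force between roller and chock above 0.03 N and contact force between each of roller, chock and station above 1 N and angle between chock_bar's own z axis and vertical below 0.25 rad and linear speed of each of roller, chock below 0.01 m/s and angular speed of roller below 0.2 rad/s); the robot touches nothing.
It fails at once if the roller was dropped or ran free (faster than 0.15 m/s with no finger on it) (contact force between the fingers and roller below 0.02 N and linear speed of roller above 0.15 m/s).
It fails at once if the chock was dropped (faster than 0.4 m/s with no finger on it) (contact force between the fingers and chock below 0.02 N and linear speed of chock above 0.4 m/s).
It fails at once if a bystander (machined plate, drill chuck or screwdriver) was moved by more than 20 mm (distance of any of bracket_mid, drill_chuck_mid, screwdriver_grip from where it was at the start of the episode above 0.02 m).
It also fails if it takes over 58 s, if anything falls off the work surface, if the arm or the gripper's body presses on something with over 40 N, if the wrist force passes 120 N, or if a joint passes its speed limit or range.

## Working session

There is one attempt and no reset: what is moved stays moved. The work goes in short steps, Python scripts to look and compute and a shell command to move; the robot and the scene stay as the last step left them, time stands still between calls to the robot, and variables do not carry over. Pictures are saved under pics/ and viewed, at most 10 in all, crops included, and the job is handed in when it is done.

```bash
mkdir -p pics; python3 - <<'E'
from bench import *
import cv2,pickle
s=sense();print(s)
for n in("side","top"):
    d=snapshot(n);cv2.imwrite(f"pics/{n}0.png",d["img"][:,:,::-1]);pickle.dump(d,open(f"{n}0.pkl","wb"))
    print(n,{k:v for k,v in d.items() if k!="img"})
E
```

```text
{'time': 0.0, 'joint_pos': array([-7.67425650e+01,  7.51495253e+00,  8.53301274e+01,  1.76662388e-04,
        8.72587801e+01, -4.89388186e+00]), 'qd': array([ 0.04416476,  0.03923293, -0.00756731, -0.01523308, -0.09430241,
       -0.02614745]), 'joint_efforts': array([-6.92348804e-04, -5.69408548e+01, -5.00545406e+01, -1.89120633e-04,
        1.47605682e-02, -8.34585563e-06]), 'tool_pos': array([ 186.87851392, -569.91846221,  403.63761002]), 'tcp_rot': array([-1.79896534e+02, -9.03615357e-03,  1.81513001e+01]), 'ft_force': array([ 0.03108591, -0.10885011,  0.3154514 ]), 'wrist_torque': array([ 0.02193404, -0.03799725,  0.0225141 ]), 'grip_force': 0.0, 'finger_gap': 85.39096672083106}
side {'fx': 379.28639680312915, 'fy': 379.28639680312915, 'cx': 319.2223190285987, 'cy': 198.47304917408033, 'dist': array([-0.00911589,  0.        ,  0.        ,  0.        ,  0.        ]), 'extrinsics': array([[-9.97527279e-01, -1.89501700e-02,  6.76773115e-02,
         4.24204841e+02],
       [-6.73975671e-02,  5.30906373e-01, -8.44746110e-01,
         8.95110758e+02],
       [-1.99222336e-02, -8.47218575e-01, -5.30870785e-01,
         6.44095880e+02],
       [ 0.00000000e+00,  0.00000000e+00,  0.00000000e+00,
         1.00000000e+00]])}
top {'fx': 458.29249997201555, 'fy': 458.29249997201555, 'cx': 318.8608550652014, 'cy': 200.40475243633108, 'dist': array([-0.03294946,  0.        ,  0.        ,  0.        ,  0.        ]), 'extrinsics': array([[ 2.78369963e-02, -9.94606382e-01,  9.99161935e-02,
         3.93510771e+02],
       [-9.99586981e-01, -2.84107692e-02, -4.32395722e-03,
        -4.65843684e+01],
       [ 7.13933136e-03, -9.97545602e-02, -9.94986461e-01,
         1.26681814e+03],
       [ 0.00000000e+00,  0.00000000e+00,  0.00000000e+00,
         1.00000000e+00]])}
```

View pics/side0.png

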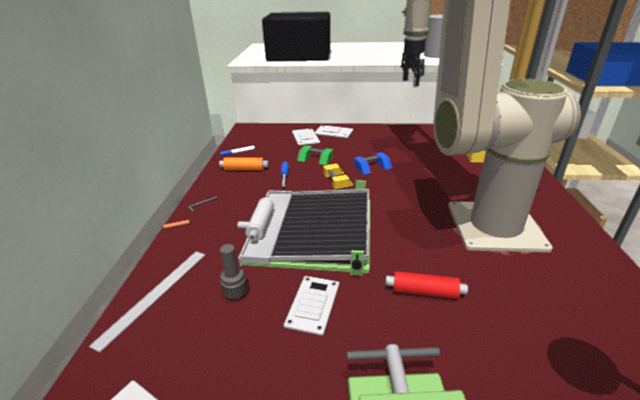

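View pics/top0.png

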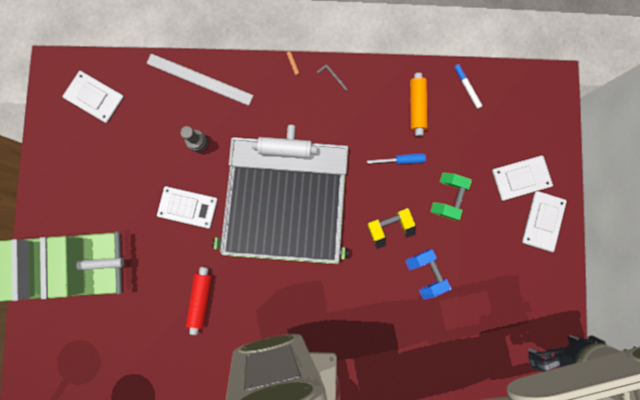

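The side and top views show the station (top px 222–348, 138–262), the roller in the gutter (285,147), the yellow chock right of the board (392,226, black faces towards the robot), and the screwdriver at (400,159). I'll enlarge for precise points.

```bash
python3 - <<'E'
import cv2,pickle
t=pickle.load(open("top0.pkl","rb"))["img"][:,:,::-1];s=pickle.load(open("side0.pkl","rb"))["img"][:,:,::-1]
def crop(im,x0,x1,y0,y1,k,n):
    o=cv2.resize(im[y0:y1,x0:x1],None,fx=k,fy=k,interpolation=cv2.INTER_CUBIC)
    for x in range(x0-x0%-20,x1,20): cv2.line(o,((x-x0)*k,0),((x-x0)*k,6),(255,255,255),1);cv2.putText(o,str(x),((x-x0)*k+2,14),0,.38,(255,255,255),1)
    for y in range(y0-y0%-20,y1,20): cv2.line(o,(0,(y-y0)*k),(6,(y-y0)*k),(255,255,255),1);cv2.putText(o,str(y),(8,(y-y0)*k+4),0,.38,(255,255,255),1)
    cv2.imwrite(n,o)
crop(t,215,425,122,270,3,"pics/topc.png")
crop(s,230,400,150,275,4,"pics/sidec.png")
E
```

```text
(no output)
```

View pics/topc.png

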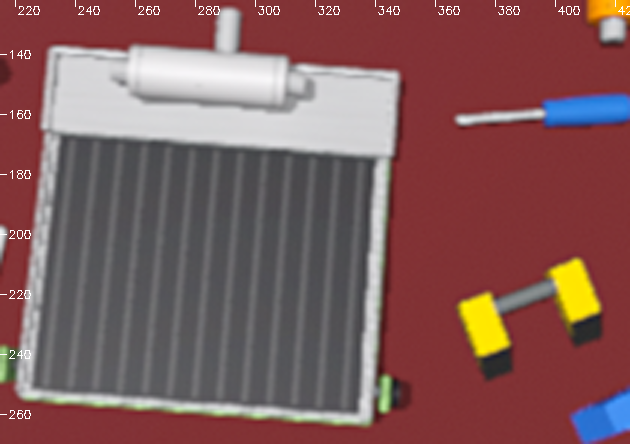

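View pics/sidec.png

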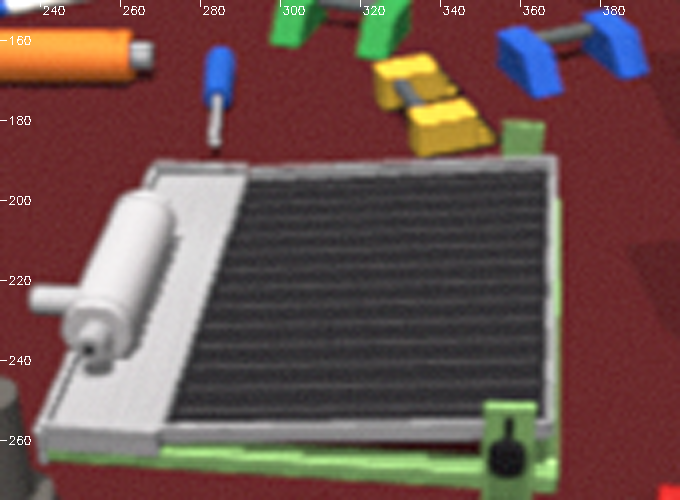

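```bash
cat >h.py <<'E'
from bench import *
import numpy as np,cv2,pickle
from scipy.optimize import least_squares
from scipy.spatial.transform import Rotation as R
def proj(d,P):
    T=np.linalg.inv(d["extrinsics"]);K=np.array([[d["fx"],0,d["cx"]],[0,d["fy"],d["cy"]],[0,0,1.]])
    return cv2.projectPoints(np.asarray(P,float).reshape(-1,1,3),cv2.Rodrigues(T[:3,:3])[0],T[:3,3],K,d["dist"])[0].reshape(-1,2)
def Rz(a):return R.from_euler("z",a,degrees=True).as_matrix()
def tgt(p,yaw,tilt=0,n=1,syaw=None):
    """rows taking the grasp point to p (world mm); tool-down yaw, tilt about the station's y axis"""
    s=sense();A=R.from_euler("xyz",s["tcp_rot"],degrees=True)
    B=R.from_euler("xyz",[180,0,yaw],degrees=True)
    if tilt:
        B=R.from_rotvec(np.radians(tilt)*(Rz(syaw)@[0,1,0]))*B
    t0=s["tool_pos"];t1=np.array(p)-B.apply([0,0,155])
    w=(A.inv()*B).as_rotvec()/n
    print("now grasp",(t0+A.apply([0,0,155])).round(1),"move",(t1-t0).round(1),"turn",np.degrees(w*n).round(1),"n>=",max(np.abs(t1-t0).max()/62,np.degrees(np.linalg.norm(w*n))/10.6).round(1))
    C=A
    for i in range(n):
        print(*(C.inv().apply((t1-t0)/n)/100).round(3),*(np.degrees(w)/60).round(3));C=C*R.from_rotvec(w)
E
cat >fit.py <<'E'
from h import *
t=pickle.load(open("top0.pkl","rb"));s=pickle.load(open("side0.pkl","rb"))
tp=lambda a:np.array(a,float)/3+[215,122]; sp=lambda a:np.array(a,float)/4+[230,150]
def st(v,P): # station pts
    return np.array(P)@Rz(v[2]).T+[v[0],v[1],0]
def deck(a,x,y,h=0): a=np.radians(a);return [x*np.cos(a)+h*np.sin(a),y,25-x*np.sin(a)+h*np.cos(a)]
def deck2(a,x,y,h=0): # x horizontal coordinate
    return [x+h*np.sin(np.radians(a)),y,25-x*np.tan(np.radians(a))+h]
def f(v):
    a,w=v[3],v[4]
    A=st(v,[deck(a,-3,w),deck(a,-237,w),deck(a,-3,-w),deck(a,-237,-w),[76,v[5],27],[76,-v[5],27]])
    B=st(v,[deck(a,-3,-w),deck(a,-237,-w),deck(a,-3,w,0)])
    return np.r_[(proj(t,A)-tp([(62,134),(33,386),(378,157),(360,410),(52,48),(398,74)])).ravel(),(proj(s,B)-sp([(248,180),(548,172),(170,424)])).ravel()]
r=least_squares(f,[550,0,0,6,146,155]);v=r.x;print("station",v.round(2),"res",r.fun.round(1))
def g(c):
    M=Rz(c[3]);P=lambda L:np.array(L,float)@M.T+c[:3]
    A=[];[A.extend([(14,y,10),(-35.4,y,10)]) for y in (58,30,-30,-58)]
    B=[(14,58,-24),(-62,58,-24),(-35.4,58,10)]
    return np.r_[(proj(t,P(A))-tp([(459,306),(478,358),(490,292),(511,347),(547,270),(569,321),(580,257),(601,309)])).ravel(),(proj(s,P(B[:2]))-sp([(414,157),(495,142)])).ravel()]
q=least_squares(g,[480,-250,24,0]);print("chock",q.x.round(2),"res",q.fun.round(1))
# roller: axis mid by two views and by the top view's ends
def k(x):return np.r_[proj(t,x)[0]-tp((209,77)),proj(s,x)[0]-sp((124,272))]
z=least_squares(k,[600,0,45]);print("roller",z.x.round(1),z.fun.round(1),"in station",(Rz(v[2]).T@(z.x-[v[0],v[1],0])).round(1))
E
python3 fit.py
```

```text
station [601.29  35.17  -2.57   4.32 145.   159.44] res [-0.5 -0.1  0.   1.4 -0.4 -0.  -0.   1.4  0.1 -0.1  0.1 -0.4 -0.6 -0.4
 -0.4 -0.2 -1.3 -0.8]
chock [ 468.39 -245.21   24.84   22.48] res [ 0.1 -0.7  0.5 -0.8 -0.5  0.2 -0.8 -0.9  1.1 -0.3  0.5 -0.2 -0.3  0.3
 -0.5  0.1  1.1  0.2  2.  -0.1]
roller [656.8  44.9  42.2] [ 0.   0.4 -0.4 -0.1] in station [55.  12.2 42.2]
```

```bash
python3 -c "
from h import *
tgt([468.4,-245.2,130],112.5,n=10)"
python3 - <<'E'
import re
src=open('fit.py').read().replace("-237,w","-v[6],w").replace("-237,-w","-v[6],-w").replace("6,146,155]","6,146,155,235]")
open('fit2.py','w').write(src)
E
python3 fit2.py|head -1
```

```text
now grasp [ 186.8 -569.7  248.7] move [ 281.5  324.7 -118.7] turn [ -0.1  -0.1 -94.3] n>= 8.9
0.369 -0.221 0.119 -0.0 -0.0 -0.157
0.4 -0.157 0.119 -0.0 -0.0 -0.157
0.42 -0.09 0.119 -0.0 -0.0 -0.157
0.429 -0.02 0.119 -0.0 -0.0 -0.157
0.427 0.051 0.119 -0.0 -0.0 -0.157
0.413 0.12 0.119 -0.0 -0.0 -0.157
0.387 0.186 0.119 -0.0 -0.0 -0.157
0.351 0.247 0.119 -0.0 -0.0 -0.157
0.306 0.302 0.119 -0.0 -0.0 -0.157
0.253 0.348 0.119 -0.0 -0.0 -0.157
station [600.09  35.21  -2.63   4.25 145.09 159.42 233.43] res [-0.6  0.3  0.   0.4 -0.4  0.4 -0.   0.6  0.1  0.3  0.1  0.1 -0.1 -0.4
```

```bash
python3 -m jog '0.37 -0.22 0.12 0 0 -0.157 -1; 0.4 -0.157 0.12 0 0 -0.157 -1; 0.42 -0.09 0.12 0 0 -0.157 -1; 0.43 -0.02 0.12 0 0 -0.157 -1; 0.427 0.05 0.12 0 0 -0.157 -1'; python3 -m jog '0.413 0.12 0.12 0 0 -0.157 -1; 0.387 0.186 0.12 0 0 -0.157 -1; 0.35 0.247 0.12 0 0 -0.157 -1; 0.306 0.302 0.12 0 0 -0.157 -1; 0.253 0.348 0.12 0 0 -0.157 -1'; python3 -m jog '0 0 0 0 0 0 -1'
python3 -c "
from h import *
tgt([468.4,-245.2,25],112.5,n=3);print(sense()['finger_gap'],sense()['ft_force'])
for n in('side','top'):
    d=snapshot(n);pickle.dump(d,open(n+'1.pkl','wb'))
    print(n,proj(d,[[468.4,-245.2,24]]).round(1))
a=pickle.load(open('side1.pkl','rb'))['img'][120:230,270:400];b=pickle.load(open('top1.pkl','rb'))['img'][175:275,330:460]
f=lambda i:cv2.resize(i,(390,330))[:,:,::-1]
cv2.imwrite('pics/pre.png',np.hstack([f(a),f(b)]))"
```

```text
time: 0.72
tool_pos: [328.5, -406.5, 343.9]
tcp_rot: [-180.0, -0.0, 65.6]
ft_force: [0.7, -0.2, 0.9]
finger_gap: 85.6
grip_force: 0.0
time: 1.35
tool_pos: [469.5, -244.5, 284.0]
tcp_rot: [-180.0, -0.0, 112.7]
ft_force: [0.7, -0.4, -1.2]
finger_gap: 85.5
grip_force: 0.0
time: 1.48
tool_pos: [469.7, -243.3, 283.0]
tcp_rot: [-179.9, -0.2, 112.6]
ft_force: [-0.6, 0.7, -0.6]
finger_gap: 85.5
grip_force: 0.0
now grasp [ 469.4 -243.   128. ] move [  -1.3   -1.9 -103. ] turn [-0.1 -0.2  0.1] n>= 1.7
-0.005 -0.006 0.343 -0.0 -0.001 0.001
-0.005 -0.006 0.343 -0.0 -0.001 0.001
-0.005 -0.006 0.343 -0.0 -0.001 0.001
85.53438179384779 [-0.59461677  0.67492756 -0.58862285]
side [[332.4 174.8]]
top [[389.4 220.7]]
```

View pics/pre.png

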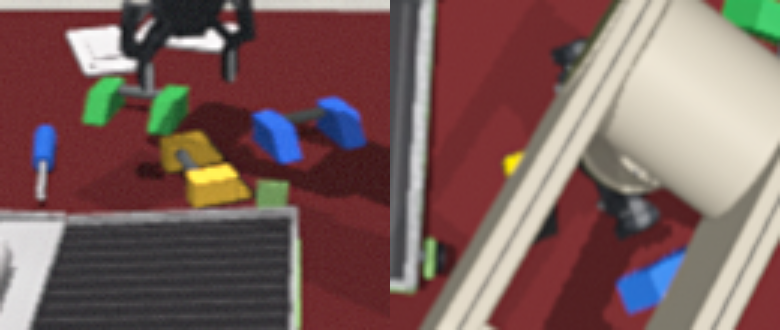

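The gripper (crop-left (188,50)) hangs above the chock's bar, fingers either side of it along the chock's x. I'll descend and grasp.

```bash
python3 -m jog '-0.01 -0.01 0.35 0 0 0 -1; -0.005 -0.01 0.35 0 0 0 -1; 0 0 0.3 0 0 0 -1; 0 0 0 0 0 0 0.2; 0 0 0 0 0 0 1' 80; python3 -m jog '0 0 0 0 0 0 1; 0 0 0 0 0 0 1; 0 0 0 0 0 0 1'
```

```text
time: 2.2
tool_pos: [467.8, -249.0, 186.1]
tcp_rot: [180.0, 0.1, 112.3]
ft_force: [0.6, 0.2, 0.1]
finger_gap: 51.7
grip_force: 0.0
time: 2.58
tool_pos: [468.4, -248.4, 186.5]
tcp_rot: [179.9, 0.1, 112.4]
ft_force: [-1.4, 0.7, 6.2]
finger_gap: 11.2
grip_force: 78.1
```

```bash
python3 -m jog '0 0 0 0 0 0 0.4; 0 0 0.06 0 0 0 0.4; 0 0 0 0 0 0 0.4; 0 0 0 0 0 0 1; 0 0 0 0 0 0 1' 60; python3 -m jog '0 0 0 0 0 0 1; 0 0 0 0 0 0 1; 0 0 0 0 0 0 1'
```

```text
time: 3.2
tool_pos: [467.5, -247.8, 178.4]
tcp_rot: [-180.0, -0.0, 112.4]
ft_force: [-0.5, -0.2, -0.9]
finger_gap: 12.1
grip_force: 58.4
time: 3.58
tool_pos: [467.5, -247.8, 178.4]
tcp_rot: [-180.0, -0.0, 112.4]
ft_force: [-0.5, 0.3, -3.1]
finger_gap: 11.6
grip_force: 58.4
```

```bash
python3 -m jog '0 0 -0.2 0 0 0 1; 0 0 -0.5 0 0 0 1; 0 0 -0.5 0 0 0 1; 0 0 0 0 0 0 1'; python3 -c "
from h import *
tgt([553.5,35.3,85],87.4,4.3,n=7,syaw=-2.6)"
```

```text
time: 4.08
tool_pos: [469.3, -249.0, 303.7]
tcp_rot: [179.7, 0.4, 112.4]
ft_force: [1.0, -0.1, -6.3]
finger_gap: 12.3
grip_force: 59.2
now grasp [ 470.5 -249.8  148.7] move [ 95.8 283.8 -64.1] turn [ 4.6  1.3 24.9] n>= 4.6
0.324 0.28 0.091 0.011 0.003 0.059
0.34 0.261 0.089 0.011 0.003 0.059
0.355 0.24 0.087 0.011 0.003 0.059
0.369 0.219 0.085 0.011 0.003 0.059
0.382 0.196 0.084 0.011 0.003 0.059
0.393 0.173 0.083 0.011 0.003 0.059
0.403 0.149 0.083 0.011 0.003 0.059
```

```bash
python3 -m jog '0.32 0.28 0.05 0.011 0.003 0.059 1; 0.34 0.26 0.05 0.011 0.003 0.059 1; 0.355 0.24 0.08 0.011 0.003 0.059 1; 0.37 0.22 0.1 0.011 0.003 0.059 1; 0.38 0.2 0.1 0.011 0.003 0.059 1';python3 -m jog '0.39 0.17 0.1 0.011 0.003 0.059 1; 0.4 0.15 0.12 0.011 0.003 0.059 1; 0 0 0 0 0 0 1; 0 0 0 0 0 0 1'; python3 -c "
from h import *
tgt([553.5,35.3,60],87.4,4.3,n=2,syaw=-2.6)
for n in('side','top'):
    d=snapshot(n);pickle.dump(d,open(n+'2.pkl','wb'))
a=pickle.load(open('side2.pkl','rb'))['img'][130:280,230:390]
cv2.imwrite('pics/hold.png',cv2.resize(a,None,fx=4,fy=4,interpolation=2)[:,:,::-1])"
```

```text
time: 4.7
tool_pos: [535.5, -43.9, 256.3]
tcp_rot: [-176.4, -0.4, 94.5]
ft_force: [0.3, 0.2, -5.8]
finger_gap: 11.9
grip_force: 59.3
time: 5.2
tool_pos: [561.8, 35.2, 233.5]
tcp_rot: [-175.1, -0.2, 87.6]
ft_force: [0.1, 0.6, -5.9]
finger_gap: 11.9
grip_force: 59.7
now grasp [548.6  36.3  79. ] move [  3.3  -0.4 -18.9] turn [-0.6 -0.2  0.2] n>= 0.3
-0.002 0.025 0.093 -0.005 -0.002 0.002
-0.002 0.024 0.093 -0.005 -0.002 0.002
```

View pics/hold.png

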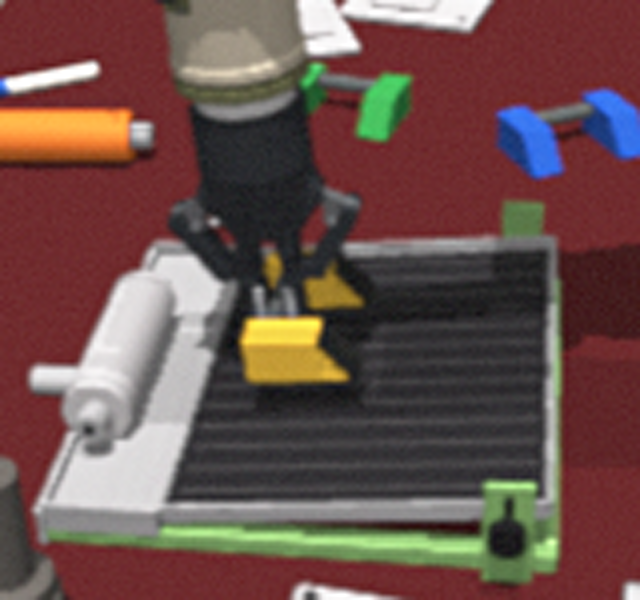

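The chock hangs in the fingers above the mat (held wedge at crop (295,350)), level with the deck and square. I'll lower it, feeling for contact.

```bash
python3 -m jog '0 0.03 0.1 -0.01 0 0 1; 0 0.02 0.09 0 0 0 1; 0 0 0.02 0 0 0 1; 0 0 0 0 0 0 1'; python3 -m jog '0 0 0.02 0 0 0 1; 0 0 0 0 0 0 1';python3 -m jog '0 0 0.02 0 0 0 1; 0 0 0 0 0 0 1'
```

```text
time: 5.8
tool_pos: [565.8, 35.0, 213.6]
tcp_rot: [-175.8, -0.2, 87.5]
ft_force: [0.1, -0.1, -6.2]
finger_gap: 12.0
grip_force: 59.7
time: 6.05
tool_pos: [565.9, 35.2, 212.1]
tcp_rot: [-175.9, -0.2, 87.6]
ft_force: [-0.2, 0.1, -6.1]
finger_gap: 12.1
grip_force: 59.7
time: 6.3
tool_pos: [565.6, 35.2, 209.9]
tcp_rot: [-175.8, -0.2, 87.6]
ft_force: [-0.5, 0.3, -5.7]
finger_gap: 12.0
grip_force: 59.7
```

```bash
python3 -c "
from h import *
tgt([553.5,35.3,52],87.4,4.3,n=1,syaw=-2.6)
print(sense()['ft_force'],sense()['wrist_torque'])"
```

```text
now grasp [554.4  36.3  55.3] move [-0.5 -0.4 -3.4] turn [ 0.1 -0.2  0.2] n>= 0.1
-0.005 -0.003 0.034 0.002 -0.004 0.003
[-0.54763787  0.32911982 -5.66414355] [ 0.01574608 -0.13802379  0.011249  ]
```

```bash
for i in 1; do python3 -m jog '0 0 0.015 0 0 0 1; 0 0 0 0 0 0 1'; done; python3 -m jog '0 0 0.01 0 0 0 1; 0 0 0 0 0 0 1';python3 -c "
from bench import *
print(sense()['wrist_torque'])"
```

```text
time: 6.55
tool_pos: [565.7, 35.2, 208.5]
tcp_rot: [-175.9, -0.2, 87.5]
ft_force: [-0.1, 0.0, -4.5]
finger_gap: 12.2
grip_force: 59.7
time: 6.8
tool_pos: [565.8, 35.2, 207.9]
tcp_rot: [-175.9, -0.2, 87.5]
ft_force: [0.4, -1.0, -1.7]
finger_gap: 12.0
grip_force: 60.0
[-0.01680763 -0.10054443 -0.01426197]
```

```bash
python3 -m jog '0 0.024 0 0.015 0 0 1; 0 0 0.008 0 0 0 1; 0 0 0 0 0 0 1';python3 -c "
from bench import *
print(sense()['wrist_torque'])"; python3 -m jog '0 0 0 0 0 0 0.5; 0 0 0 0 0 0 0.3; 0 0 0 0 0 0 0.1; 0 0 0 0 0 0 0; 0 0 0 0 0 0 0'
```

```text
time: 7.18
tool_pos: [568.1, 35.1, 207.3]
tcp_rot: [-175.0, -0.2, 87.5]
ft_force: [-2.2, -0.7, 5.2]
finger_gap: 12.0
grip_force: 60.7
[-0.09844865  0.47475373  0.00186861]
time: 7.8
tool_pos: [567.8, 35.1, 206.5]
tcp_rot: [-175.0, -0.2, 87.5]
ft_force: [0.6, 0.2, 0.0]
finger_gap: 42.6
grip_force: 0.0
```

```bash
python3 -m jog '0 0 -0.2 0 0 0 0; 0 0 -0.4 0 0 0 0; 0 0 -0.5 0 0 0 -0.5; 0 0 -0.3 -0.04 0 0 -1; 0 0 0 -0.043 0 0 -1';python3 - <<'E'
from h import *
t=pickle.load(open("top0.pkl","rb"));s=pickle.load(open("side0.pkl","rb"))
tp=lambda a:np.array(a,float)/3+[215,122]; sp=lambda a:np.array(a,float)/4+[230,150]
S=lambda p:(Rz(-2.6).T@(np.array(p)-[600.5,35.2,0])).round(1)
for a,b in(((229,10),(32,298)),((228,45),(72,300))):
    z=least_squares(lambda x:np.r_[proj(t,x)[0]-tp(a),proj(s,x)[0]-sp(b)],[700,30,20]);print("spout",z.x.round(1),S(z.x),z.fun.round(1))
# roller axis fit: body end centres
def k(v):
    u=Rz(-2.6)@[0,70,0];c=v
    return (proj(t,[c+u,c-u])-tp([(129,72.5),(289,81.5)])).ravel()
z=least_squares(lambda v:np.r_[k(v),proj(s,v)[0]-sp((124,272))],[655,45,43]);print(z.x.round(1),z.fun.round(1),S(z.x))
tgt([656.5,45,110],87.4,n=3)
d=snapshot("side");cv2.imwrite('pics/ch.png',cv2.resize(d["img"][130:280,230:390],None,fx=4,fy=4,interpolation=2)[:,:,::-1])
E
```

```text
time: 8.43
tool_pos: [581.7, 33.9, 352.0]
tcp_rot: [179.5, -0.2, 87.6]
ft_force: [0.6, 0.4, -0.1]
finger_gap: 85.1
grip_force: 0.0
spout [729.3  31.1   7.7] [128.9   1.7   7.7] [ 0.   0.1 -0.1 -0. ]
spout [698.2  31.2   6.5] [97.8  0.5  6.5] [-0.1 -0.6  0.6  0.1]
[657.   45.   42.8] [ 1.  -0.1 -1.   0.6 -0.5 -0.2] [56.  12.3 42.8]
now grasp [583.   34.5 197.1] move [ 74.8  11.1 -87. ] turn [ 0.5 -0.2  0.1] n>= 1.4
0.046 0.245 0.292 0.003 -0.001 0.001
0.047 0.246 0.292 0.003 -0.001 0.001
0.048 0.247 0.291 0.003 -0.001 0.001
```

View pics/ch.png

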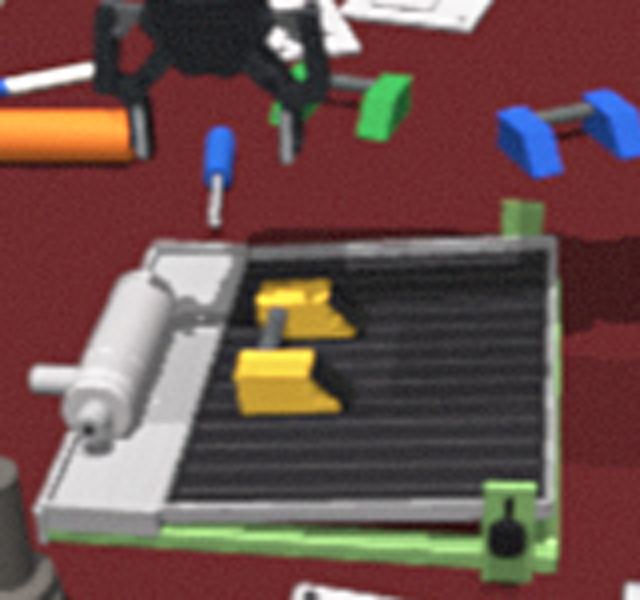

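The chock stands flat on the mat, toes uphill (near wedge corners crop (241,413), (342,410); far toe (357,337)). Next the roller.

```bash
python3 -m jog '0.05 0.25 0.29 0.003 0 0 -1; 0.05 0.25 0.29 0.003 0 0 -1; 0.05 0.25 0.29 0.003 0 0 -1; 0 0 0 0 0 0 -1'; python3 - <<'E'
from h import *
tgt([656.8,45,48],87.4,n=2)
d=snapshot("side")
a=5.2
P=np.array([(14,58,-24),(-62,58,-24),(-62,-30,-24),(14,58,10),(-35.4,58,10)],float)
M=np.array([(241,413),(342,410),(357,337),(238,352),(313,350)])/4+[230,130]
def f(v,a=a):
    return (proj(d,P@(Rz(v[3])@R.from_euler("y",a,degrees=True).as_matrix()).T+v[:3])-M).ravel()
z=least_squares(f,[554,38,53,-2.6]);print(z.x.round(1),z.fun.round(1))
E
```

```text
time: 8.98
tool_pos: [654.9, 46.3, 255.1]
tcp_rot: [-179.0, -0.2, 87.6]
ft_force: [-0.6, 0.7, 0.1]
finger_gap: 85.0
grip_force: 0.0
now grasp [652.2  47.1 100.2] move [  1.9  -1.3 -52.1] turn [-1.  -0.2  0.2] n>= 0.8
-0.007 0.014 0.26 -0.008 -0.002 0.001
-0.007 0.012 0.261 -0.008 -0.002 0.001
[562.7 -24.3  16.8  -2.9] [ 0.4 -2.5  1.3 -2.3  1.2 -1.5 -0.6  3.  -2.2  3.1]
```

```bash
python3 -m jog '-0.01 0.02 0.22 -0.008 0 0 -1; 0 0.01 0.2 -0.008 0 0 -1; 0 0 0 0 0 0 -1'; python3 - <<'E'
from h import *
tgt([656.8,45,48],87.4,n=1)
d=snapshot("side")
P=np.array([(14,58,-24),(-62,58,-24),(-62,-30,-24),(14,30,10),(-35.4,30,10),(14,58,10)],float)
M=np.array([(241,413),(342,410),(357,337),(240,352),(313,350),(236,380)])/4+[230,130]
for a in(4.5,6):
  B=lambda z:0
  f=lambda v:np.r_[(proj(d,P@(Rz(v[3])@R.from_euler("y",a,degrees=True).as_matrix()).T+v[:3])-M).ravel()]
  z=least_squares(f,[554,38,53,-2.6]);print(z.x.round(1),z.fun.round(1))
  g=lambda v:f([v[0],v[1],53,v[2]])
  z=least_squares(g,[554,38,-2.6]);print(z.x.round(1),z.fun.round(1))
print(sense()['ft_force'])
E
```

```text
time: 9.4
tool_pos: [657.2, 45.1, 216.9]
tcp_rot: [179.7, -0.2, 87.5]
ft_force: [-0.9, -0.3, -0.2]
finger_gap: 85.5
grip_force: 0.0
now grasp [657.9  45.7  61.9] move [ -0.4  -0.1 -13.9] turn [ 0.3 -0.2  0.1] n>= 0.2
-0.002 -0.004 0.139 0.004 -0.004 0.002
[566.  -25.8   6.2  -0.6] [ 0.2  0.2  1.1  0.1 -0.2  0.8  0.2  0.1 -1.2  0.  -0.2 -1.2]
[557.9  38.8   0.7] [-0.5  1.   2.6  0.5  0.6 -0.1 -0.8 -0.2 -0.8 -0.6 -1.1 -1. ]
[566.5 -31.6   1.6  -1.5] [ 0.4  0.2  1.  -0.2  0.1  0.7  0.2  0.3 -1.4 -0.  -0.3 -1. ]
[557.5  39.2  -0. ] [-0.4  1.2  2.6  0.3  1.  -0.3 -0.9 -0.  -0.9 -0.7 -1.3 -0.9]
[ 0.43405424 -0.88869389 -0.4777284 ]
```

```bash
python3 -m jog '0 -0.005 0.14 0.004 0 0 -1; 0 0 0 0 0 0 -0.3; 0 0 0 0 0 0 0; 0 0 0 0 0 0 0.1; 0 0 0 0 0 0 0.3' 60; python3 -m jog '0 0 0 0 0 0 0.5; 0 0 0 0 0 0 0.5; 0 0 0 0 0 0 0.5';  python3 -c "
from h import *
tgt([656.8,45,48],87.4,n=1);print(sense()['wrist_torque'])"
```

```text
time: 10.07
tool_pos: [658.0, 45.3, 203.5]
tcp_rot: [179.8, -0.2, 87.5]
ft_force: [-0.2, -0.5, 3.2]
finger_gap: 44.5
grip_force: 62.4
time: 10.45
tool_pos: [658.0, 45.3, 203.5]
tcp_rot: [179.8, -0.2, 87.6]
ft_force: [-0.9, 0.1, 5.0]
finger_gap: 44.3
grip_force: 62.5
now grasp [658.5  45.9  48.5] move [-1.2 -0.3 -0.5] turn [ 0.2 -0.2  0.2] n>= 0.0
-0.003 -0.012 0.005 0.003 -0.004 0.003
[-0.04167117  0.0520145  -0.01609439]
```

```bash
python3 -m jog '0 0 -0.1 0 0 0 0.5; 0 0 -0.2 0 0 0 0.5; 0 0 -0.4 0 0 0 0.5; 0 0 0 0 0 0 0.5'; python3 -c "
from h import *
tgt([481.5,41.3,110],87.4,n=5);print(sense()['wrist_torque'])
d=snapshot('side');cv2.imwrite('pics/rl.png',cv2.resize(d['img'][110:280,230:390],(640,600),interpolation=2)[:,:,::-1])"
```

```text
time: 10.95
tool_pos: [659.3, 45.0, 278.0]
tcp_rot: [179.4, -0.3, 87.6]
ft_force: [0.8, -0.2, -6.4]
finger_gap: 44.5
grip_force: 63.1
now grasp [661.   45.6 123. ] move [-177.8   -3.7  -13. ] turn [ 0.6 -0.3  0.1] n>= 2.9
-0.023 -0.355 0.022 0.002 -0.001 0.0
-0.023 -0.355 0.023 0.002 -0.001 0.0
-0.023 -0.355 0.024 0.002 -0.001 0.0
-0.023 -0.355 0.024 0.002 -0.001 0.0
-0.023 -0.355 0.025 0.002 -0.001 0.0
[-0.00869229 -0.09424752  0.0216645 ]
```

View pics/rl.png

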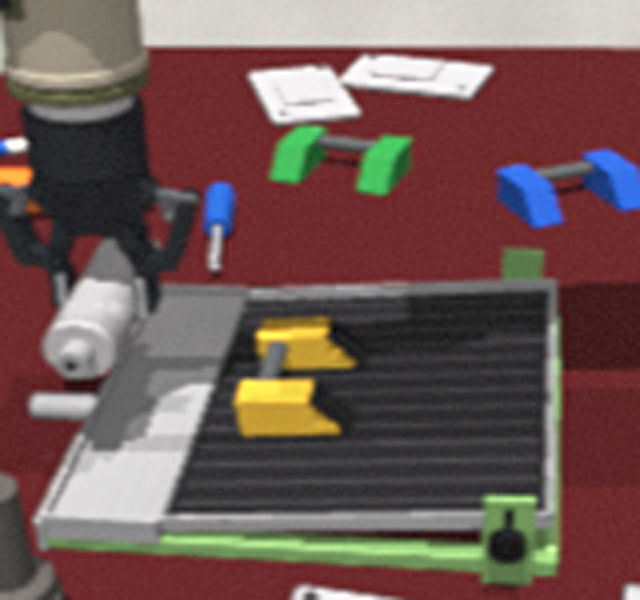

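The roller is held level by its middle (crop (90,320)), and the chock is undisturbed. Carrying it over.

```bash
python3 -m jog '-0.02 -0.37 0 0.002 0 0 0.5; -0.02 -0.37 0 0.002 0 0 0.5; -0.02 -0.37 0.02 0.002 0 0 0.5; -0.02 -0.37 0.05 0.002 0 0 0.5; -0.02 -0.37 0.1 0.002 0 0 0.5'; python3 -m jog '0 0 0.15 0 0 0 0.5; 0 0 0 0 0 0 0.5'; python3 -c "
from h import *
tgt([474,41.6,70],87.4,n=2);print(sense()['wrist_torque'])"
```

```text
time: 11.62
tool_pos: [470.2, 43.0, 254.3]
tcp_rot: [-179.4, -0.2, 87.5]
ft_force: [0.2, -0.5, -5.5]
finger_gap: 44.2
grip_force: 63.8
time: 11.88
tool_pos: [470.7, 43.1, 238.7]
tcp_rot: [-179.3, -0.2, 87.5]
ft_force: [-0.1, -0.2, -6.7]
finger_gap: 44.4
grip_force: 63.8
now grasp [468.9  43.8  83.7] move [  3.3  -1.5 -13.7] turn [-0.7 -0.2  0.1] n>= 0.2
-0.007 0.017 0.068 -0.006 -0.002 0.001
-0.007 0.017 0.069 -0.006 -0.002 0.001
[-0.02795854 -0.04059405  0.00256344]
```

```bash
python3 -m jog '-0.01 0.02 0.08 -0.006 0 0 0.5; -0.01 0.02 0.06 -0.006 0 0 0.5; 0 0 0 0 0 0 0.5'; python3 -m jog '0 0 0.02 0 0 0 0.5; 0 0 0 0 0 0 0.5'; python3 -m jog '0 0 0.02 0 0 0 0.5; 0 0 0 0 0 0 0.5'; python3 -c "
from h import *
tgt([474,41.6,62],87.4,n=1);print(sense()['wrist_torque'])"
```

```text
time: 12.25
tool_pos: [476.0, 40.8, 226.5]
tcp_rot: [179.8, -0.2, 87.5]
ft_force: [-1.0, 0.8, -6.4]
finger_gap: 44.4
grip_force: 64.0
time: 12.5
tool_pos: [475.9, 41.0, 225.1]
tcp_rot: [179.8, -0.2, 87.5]
ft_force: [0.3, 0.3, -7.4]
finger_gap: 44.6
grip_force: 64.0
time: 12.75
tool_pos: [475.8, 41.0, 223.0]
tcp_rot: [179.8, -0.2, 87.5]
ft_force: [-0.9, 0.5, -6.1]
finger_gap: 44.5
grip_force: 64.0
now grasp [476.4  41.6  68. ] move [-1.8  0.6 -6. ] turn [ 0.2 -0.2  0.1] n>= 0.1
0.005 -0.018 0.06 0.004 -0.004 0.002
[-0.00717997  0.03798893 -0.04978322]
```

```bash
for i in 1; do python3 -m jog '0 -0.01 0.02 0 0 0 0.5; 0 0 0 0 0 0 0.5'; done; python3 -m jog '0 0 0.015 0 0 0 0.5; 0 0 0 0 0 0 0.5'
```

```text
time: 13.0
tool_pos: [474.6, 41.0, 220.8]
tcp_rot: [179.8, -0.2, 87.5]
ft_force: [-0.4, 0.2, -7.4]
finger_gap: 44.2
grip_force: 64.0
time: 13.25
tool_pos: [474.8, 41.0, 219.4]
tcp_rot: [179.8, -0.2, 87.5]
ft_force: [-0.0, 1.8, -6.4]
finger_gap: 44.0
grip_force: 64.0
```

```bash
python3 -m jog '0 0 0.015 0 0 0 0.5; 0 0 0 0 0 0 0.5'; python3 -m jog '0 0 0.01 0 0 0 0.5; 0 0 0 0 0 0 0.5'
```

```text
time: 13.5
tool_pos: [475.1, 41.0, 219.2]
tcp_rot: [179.8, -0.2, 87.6]
ft_force: [-5.4, 0.6, 6.4]
finger_gap: 44.1
grip_force: 65.5
time: 13.75
tool_pos: [475.1, 41.0, 219.1]
tcp_rot: [179.8, -0.2, 87.6]
ft_force: [-11.7, 0.1, 16.5]
finger_gap: 44.2
grip_force: 66.6
```

```bash
python3 -m jog '0 0 -0.02 0 0 0 0.5; 0 0 0 0 0 0 0.5'; python3 -m jog '0 0 -0.008 0 0 0 0.5; 0 0 0 0 0 0 0.5'; python3 -m jog '0 0.02 0 0 0 0 0.5; 0 0 0 0 0 0 0.5';python3 -c "
from h import *
tgt([476,41.6,62],87.4,n=1);print(sense()['wrist_torque'])
d=snapshot('side');pickle.dump(d,open('side3.pkl','wb'));cv2.imwrite('pics/pl.png',cv2.resize(d['img'][140:260,260:380],(600,600),interpolation=2)[:,:,::-1])"
```

```text
time: 14.0
tool_pos: [475.0, 41.0, 219.2]
tcp_rot: [179.7, -0.2, 87.5]
ft_force: [-1.1, -0.7, -1.5]
finger_gap: 43.9
grip_force: 64.6
time: 14.25
tool_pos: [474.7, 41.0, 219.6]
tcp_rot: [179.8, -0.2, 87.5]
ft_force: [0.7, -0.5, -6.4]
finger_gap: 43.7
grip_force: 64.2
time: 14.5
tool_pos: [477.0, 40.9, 219.8]
tcp_rot: [179.8, -0.2, 87.5]
ft_force: [1.2, -0.3, -6.6]
finger_gap: 44.1
grip_force: 64.1
now grasp [477.6  41.5  64.8] move [-1.   0.7 -2.8] turn [ 0.2 -0.2  0.1] n>= 0.0
0.006 -0.01 0.028 0.004 -0.004 0.002
[-0.00828212 -0.03847685  0.03537705]
```

View pics/pl.png

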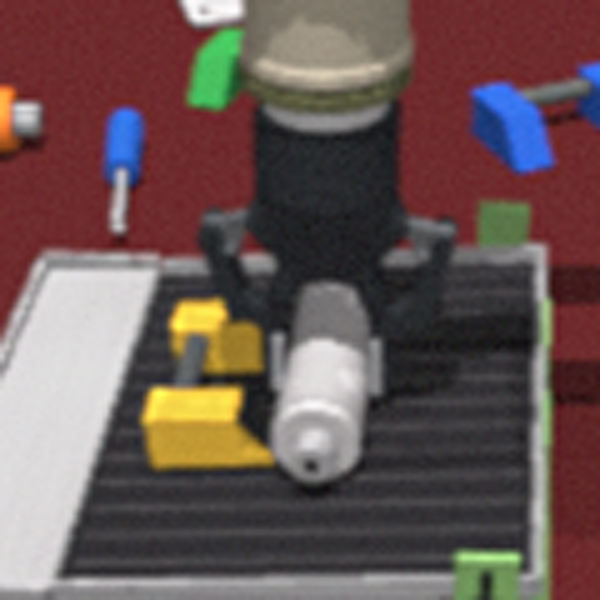

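The roller (end face crop (316,440)) is just uphill of the wedges (near toe (270,463)), with a small gap left. I'll ease it downhill.

```bash
for i in 1; do python3 -m jog '0 0.02 0.003 0 0 0 0.5; 0 0 0 0 0 0 0.5'; done; python3 -m jog '0 0.015 0.002 0 0 0 0.5; 0 0 0 0 0 0 0.5'
```

```text
time: 14.8
tool_pos: [479.0, 40.8, 219.6]
tcp_rot: [179.8, -0.2, 87.5]
ft_force: [-1.1, -0.0, -6.9]
finger_gap: 44.1
grip_force: 64.1
time: 15.05
tool_pos: [480.5, 40.8, 219.4]
tcp_rot: [179.8, -0.2, 87.5]
ft_force: [0.6, -0.1, -6.6]
finger_gap: 44.7
grip_force: 64.1
```

```bash
python3 -m jog '0 0.015 0.002 0 0 0 0.5; 0 0 0 0 0 0 0.5'; python3 -m jog '0 0.01 0.001 0 0 0 0.5; 0 0 0 0 0 0 0.5'
```

```text
time: 15.3
tool_pos: [481.8, 40.7, 219.1]
tcp_rot: [179.8, -0.2, 87.5]
ft_force: [-1.1, 0.4, -5.7]
finger_gap: 44.1
grip_force: 64.3
time: 15.55
tool_pos: [482.5, 40.7, 219.1]
tcp_rot: [179.9, -0.2, 87.5]
ft_force: [-5.0, 0.3, -2.9]
finger_gap: 44.1
grip_force: 64.7
```

```bash
python3 -m jog '0 -0.005 0.008 0 0 0 0.5; 0 0 0 0 0 0 0.5'; python3 -m jog '0 0 0.005 0 0 0 0.5; 0 0 0 0 0 0 0.5'
```

```text
time: 15.8
tool_pos: [482.3, 40.8, 218.9]
tcp_rot: [179.8, -0.2, 87.6]
ft_force: [-6.7, 0.6, 3.0]
finger_gap: 44.3
grip_force: 65.1
time: 16.05
tool_pos: [482.2, 40.7, 218.6]
tcp_rot: [179.8, -0.2, 87.6]
ft_force: [-7.6, -0.0, 5.5]
finger_gap: 44.1
grip_force: 65.5
```

```bash
python3 -m jog '0 -0.004 0.006 0 0 0 0.5; 0 0 0 0 0 0 0.5'; python3 -m jog '0 -0.004 0.004 0 0 0 0.5; 0 0 0 0 0 0 0.5';python3 -c "
from h import *
tgt([476,41.6,62],87.4,n=1);print(sense()['wrist_torque'])"
```

```text
time: 16.3
tool_pos: [482.1, 40.8, 218.5]
tcp_rot: [179.8, -0.2, 87.6]
ft_force: [-9.3, 0.2, 9.1]
finger_gap: 44.2
grip_force: 65.9
time: 16.55
tool_pos: [482.0, 40.8, 218.5]
tcp_rot: [179.7, -0.2, 87.6]
ft_force: [-9.0, -0.5, 10.7]
finger_gap: 44.2
grip_force: 65.9
now grasp [482.7  41.4  63.5] move [-6.   0.8 -1.5] turn [ 0.3 -0.2  0.2] n>= 0.1
0.006 -0.06 0.015 0.005 -0.004 0.003
[ 0.03743139  1.40768785 -0.0088147 ]
```

```bash
python3 -m jog '0 -0.002 -0.006 0 0 0 0.5; 0 0 0 0 0 0 0.5; 0 0 0 0 0 0 0.5' 20; python3 -m jog '0 0 0 0 0 0 -0.1; 0 0 0 0 0 0 -0.2; 0 0 0 0 0 0 -0.3; 0 0 0 0 0 0 -0.45; 0 0 0 0 0 0 -0.45'
```

```text
time: 16.92
tool_pos: [481.8, 40.7, 218.5]
tcp_rot: [179.7, -0.2, 87.6]
ft_force: [-6.1, -0.1, 8.2]
finger_gap: 44.1
grip_force: 65.4
time: 17.55
tool_pos: [481.4, 40.7, 217.4]
tcp_rot: [179.8, -0.2, 87.5]
ft_force: [0.6, 0.4, 1.4]
finger_gap: 62.0
grip_force: 0.0
```

```bash
python3 -m jog '0 0 -0.05 0 0 0 -0.45; 0 0 -0.2 0 0 0 -0.45; 0 0 -0.4 0 0 0 -0.45; 0 0 -0.5 0 0 0 -0.45; 0 0 -0.4 0 0 0 -0.45'; python3 -m jog '0 0 0 0 0 0 -0.45;0 0 0 0 0 0 -0.45'; python3 -c "
from h import *
d=snapshot('side');a=d['img'][140:260,260:380];
cv2.imwrite('pics/end.png',cv2.resize(a,(600,600),interpolation=2)[:,:,::-1])"
```

```text
time: 18.18
tool_pos: [480.7, 40.1, 375.0]
tcp_rot: [179.7, -0.2, 87.5]
ft_force: [0.3, -0.4, 0.4]
finger_gap: 62.2
grip_force: 0.0
time: 18.42
tool_pos: [480.5, 40.1, 372.1]
tcp_rot: [179.8, -0.2, 87.5]
ft_force: [-1.1, 0.7, -0.8]
finger_gap: 61.7
grip_force: 0.0
```

View pics/end.png

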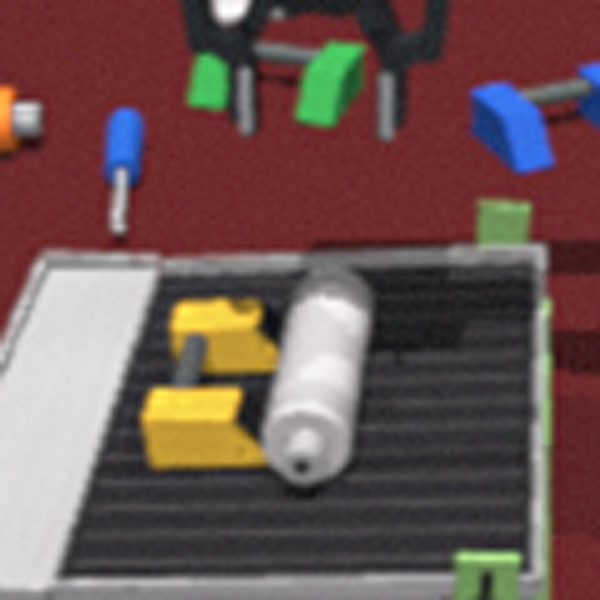

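The roller lies on the mat against both wedges (end face crop (305,450), wedge toes (265,463) and (280,365)), clear of the gripper. I'll check that it is still and then hand in.

```bash
python3 -c "
from h import *
pickle.dump(snapshot('side')['img'],open('a.pkl','wb'))"; python3 -m jog '0 0 0 0 0 0 -0.45;0 0 0 0 0 0 -0.45;0 0 0 0 0 0 -0.45;0 0 0 0 0 0 -0.45;0 0 0 0 0 0 -0.45' >/dev/null; python3 -c "
from h import *
a=pickle.load(open('a.pkl','rb')).astype(int);b=snapshot('side')['img'].astype(int)
m=np.abs(a-b)[185:245,285:340];print(m.mean(),m.max())
if m.mean()<6: print(hand_in())"
```

```text
2.2765656565656567 35
the job is handed in; nothing more can be done
None
```

The job is handed in at about 19 s of the 58 s allowed: the chock stands on the mat with its faces uphill, and the roller lies chocked against both wedges. I felt the roller on the mat and the wedges before letting go, and it looked still in the last pictures. The hand-in call returned no verdict.

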